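# Unlatch the scooter's air-filter lid and push it off

### The arm

A 6-joint arm with a two-finger parallel gripper is mounted at the origin on the work surface. World frame = base frame: x ahead of the robot, y to its left, z up, the work surface at z = 0. Lengths are in m, angles in rad, forces in N, time in s.
With the tool pointing down it reaches from about 0.25 to 0.725 m from the base axis. Payload 4 kg.
Tool frame: the origin (TCP) lies on the centre line of the jaws, within the pads' length; the fingertips stand 25 mm ahead of it and the grasp point (between the pads) lies 6 mm ahead of it; z points along the fingers, x is the direction in which the jaws open and shut, and the axes are right-handed (so a half turn about z gives the same grasp; the last joint's range is limited). The gripper opens to 85 mm and grips with 20 to 120 N. Pads are 22 mm wide; open, the fingers measure 114 mm over their backs; the gripper's body (76 mm by 85 mm) begins 54 mm behind the grasp point. The pads swing forward as they close: fully open they stand 13 mm farther back than shut.
Start: joints at [1.11, 0.241, 0.005, 1.335, 0, 1.571], TCP at [0.222, 0.448, 0.256] pointing down, gripper open.
Joint ranges: [-2.72, 2.72], [-1.05, 1.87], [-1.09, 1.28], [-1.99, 2.15], [-1.42, 1.44], [-3.14, 3.14]. Speed limits (rad/s): [2.79, 2.79, 3.14, 3.14, 3.14, 3.14].

### API

Orientations are given as a unit quaternion [x, y, z, w].
In Python, from workcell import bot, imaging, order gives the robot as it stands.
- The arm moves only by the tool carry_out, never from a script. Its argument "moves" is a list of rows, each a list of 5 numbers: the shift along the tool's x, y, z scaled (see below), then the turn about the tool's z scaled (see below), then the opening, from -1 (shut) to 1 (fully open). In form: [[tx, ty, tz, roll, hand], ...]. A call has 1 to 20 rows; each row is the pose to reach, as a shift and turn from the pose commanded when the call began, along the tool's axes at that moment; what a row does not reach only later rows make up. The controller multiplies each number of a shift by 0.1 m and each number of a turn by 90 degrees. A row lasts 1/10 s, in which the tool goes at most 50 mm and 8.59 degrees, less where a joint would pass 70% of its speed; a pose out of reach is approached as far as the arm can. A call with a number of a shift or a turn outside -1 to 1 is refused whole. A call with a gripper value outside its range is refused whole. The fingers move at their own pace and stop on an object; the grip force is fixed at half the most. Time passes only in rows, so rows that repeat a pose let the fingers close. It gives the time, the measured TCP pose, the force and the opening at its end, in the units of the state.
- bot.get_obs(): the state, without advancing time (a new reading comes with each control period).
- imaging.camera(name): name is "scene" or "top" or "wrist"; returns the picture (400x640x3 uint8, red, green, blue); there is no depth.
- imaging.camera_model(name): a dict with "fovy" (degrees; the focal length in pixels is half the picture's height over the tangent of half this angle, whatever the lens; pixels are square), "cx", "cy" (the principal point, pixels), "eye" and "rotation" of the camera in the world. Camera axes: x right, y up, looking along -z (the intrinsics and any distortion apply to the point x, -y, -z); pixel columns grow to the right and rows downward; lengths in m; the calibration is good to about 2 mm. A picture is of the moment at which its call begins: read the wrist's pose just before it. camera_model takes no time and is no camera call; for the wrist camera it gives the pose at the moment of the call.
- order.job_done(): hands the job in, once; it reports no verdict.
The state is a dict: "clock": time; "joint_pos": joint angles; "joint_vel": joint speeds; "tau": joint torques, N m; "eef_pos": TCP position; "tool_rot": TCP orientation; "ft_force": force on the tool from outside, world axes, zero at the start; "ft_torque": the same for the moment, N m; "grip_width": finger opening in m.
Only numpy, scipy, OpenCV 4.12 (cv2) and the standard library are available. Lean on these libraries where they do the work, as an engineer would, in place of code of your own. Each camera call takes 0.05 s, during which the arm holds its last target.

### The job

Open the scooter's air-filter box: with a fingertip press the yellow snap tab down and, while it is down, push the grey lid by its upright thumb rib out of its guides, the way the arrow points, until the whole filter mouth is uncovered and the lid lies flat on the box's own flat top. Only press and push: do not pick the lid up, do not force it against the catch, and leave the new filter, spray can, screwdriver and screw jar where they are.

Things in the scene. Friction and masses are not known exactly. Their poses are not given: they have to be found in the camera images.
- airbox: Black plastic scooter air-filter box, 340 mm long (x), 144 mm wide (y), bolted to a plywood board 420 x 206 x 12 mm; cannot move. Origin: on the table under its centre, z up. +x is the way the lid slides off (white arrow). Its flat top is 100 mm above the table. A rubber boot sticks out of the +x end to x = 213 mm, a snorkel at the -y side to y = -100 mm, both below the flat top.
- mouth (a point): Centre of the filter mouth under the lid, at flat-top height, at airbox x = -24 mm. Mouth: 76 mm (x) by 78 mm (y); the old pleated filter lies 6 to 10 mm below the flat top. Guides 9 mm tall along both sides, airbox x = -120 to +14 mm, y = 58 to 63 mm either side; their 3 mm lips reach in to 51 mm over the lid's edges. Two 4 mm stops behind the lid's rear corners.
- flat_top (a point): Centre of the bare flat top where the lid is to end, at airbox x = 95 mm, 100 mm above the table. The bare top runs from airbox x = 20 to 170 mm, 144 mm wide, with nothing on it.
- tab (a joint): Snap tab, a sprung tongue hinged at airbox x = -70 mm under the lid. 0 rad up (latched), 0.15 fully down. At mid-pad: 3 N to start, 8 N fully down, 11 mm travel. Its barb (airbox x = -112 to -108 mm, 3.5 mm above the flat top) stands in a window of the lid. The lid is free above 0.10 rad (pad 7.5 mm down; 9 mm is good) and stays free after 8 mm of travel; the tab springs back up.
- tab_pad (a point): Centre of the top of the tab's raised yellow pad, at airbox x = -144 mm, 114.5 mm above the table when up; it moves with the tab. The pad is 42 mm long (airbox x = -165 to -123 mm) and 40 mm wide; press it from above, open space behind it.
- lid: Grey plastic lid, loose, about 0.11 kg: plate 142 (x) x 112 (y) x 3 mm, white arrow along +x, thumb rib on its rear (-x) edge. Origin: centre of its underside; at the start at airbox x = -49 mm, y = 0, on the flat top, axes parallel to the box's. It uncovers the mouth and leaves the guides after 134 mm of travel; 138 to 150 mm is ideal; past about 210 mm it tips off the box.
- lid_rib (a point): Middle of the top edge of the thumb rib's rear face, the face to push. Rib: 70 mm wide (y), 4 mm thick, rising 22 mm above the flat top, square to the push. A fingertip that holds the pad down is 4 to 6 mm above the flat top: one straight level push from there bears on the rib and clears the barb. Back away before rising, so as not to drag the lid up.
- lid_corner_left (a point): Rear left corner of the lid's underside (-71, +56, 0 mm in the lid's frame).
- lid_corner_right (a point): Rear right corner of the lid's underside (-71, -56, 0 mm in the lid's frame).
- new_filter: New filter element lying beside the box, loose: 86 x 90 mm, 26 mm tall, pale pleats in a black rubber frame. Origin under its centre. Leave alone.
- spray_can: Blue-labelled spray can standing upright, loose, 52 mm across, 150 mm tall. Origin under its centre. Leave alone.
- screwdriver: Screwdriver lying on the table, loose, about 200 mm long. Leave alone.
- screw_jar: Small jar with a brass lid, standing, loose, 56 mm across, 60 mm tall. Origin under its centre. Leave alone.
Things that resemble listed ones, but are neither listed nor needed, are in the scene too. Of the things shaped like the lid, the grey one is meant.

How it is judged:
On the way, in this order (a step that is already met when the one before it is completed fails the run):
1. the snap tab is pressed down far enough to free the lid, the lid still in place (value of joint tab above 0.095 rad and x of lid in the frame of airbox below -0.041 m), for 0.05 s.
2. the lid is pushed out of its guides, clear of the filter mouth (x of each of lid_corner_left, lid_corner_right in the frame of airbox above 0.014 m and z of lid in the frame of airbox between 0.097 and 0.103 m and angle between lid's own z axis and vertical below 0.05 rad), for 0.2 s.
At the end, for the whole second after the job is handed in: Both rear lid corners are past the filter mouth (airbox x > 14 mm); the lid rests flat on the box (height within 3 mm, tilt < 0.05 rad, within 30 mm of the middle line), at rest; the tab is back up (< 0.02 rad); bystanders within 20 mm of their start (all of step 2 and y of lid in the frame of airbox between -0.03 and 0.03 m and linear speed of lid below 0.01 m/s and value of joint tab below 0.02 rad and distance of each of new_filter, spray_can, screwdriver, screw_jar from where it was at the start of the episode below 0.02 m); the robot touches nothing.
It fails at once if the lid is picked up (more than 10 mm off the box) or tipped over (z of lid in the frame of airbox above 0.11 m or angle between lid's own z axis and vertical above 0.25 rad).
It fails at once if the lid is forced: more than 40 N on it (contact force between lid and the arm above 40 N or contact force between lid and the fingers above 40 N).
It fails at once if a bystander is disturbed: moved more than 30 mm or toppled (distance of any of new_filter, spray_can, screwdriver, screw_jar from where it was at the start of the episode above 0.03 m or angle between any of new_filter, spray_can, screw_jar's own z axis and vertical above 0.4 rad).
It also fails if it takes over 40 s, if anything falls off the work surface, if the arm or the gripper's body presses on something with over 40 N, if the wrist force passes 120 N, or if a joint passes its speed limit or range.

## Working session

There is one attempt and no reset: what is moved stays moved. The work goes in short steps, Python scripts to look and compute and a tool call to move; the robot and the scene stay as the last step left them, time stands still between calls to the robot, and variables do not carry over. Pictures are saved under pics/ and viewed, and the job is handed in when it is done.

Besides the shell and the picture viewer there is one more tool, called after "Emit:" by a JSON object that holds its "fn" and its "kwargs". carry_out: Moves the arm, as the interface text tells. Its arguments: {"type":"object","properties":{"moves":{"type":"array","items":{"type":"array","items":{"type":"number","minimum":-1,"maximum":1}}}},"required":["moves"]}

```bash
ls; mkdir -p pics
python3 - <<'E'
from workcell import bot, imaging, order
import cv2
o=bot.get_obs(); print({k:o[k] for k in ('clock','eef_pos','tool_rot','grip_width','ft_force')})
for n in ('scene','top','wrist'):
    print(n,imaging.camera_model(n)); cv2.imwrite(f'pics/{n}0.png',imaging.camera(n)[:,:,::-1])
E
```

```text
pics
{'clock': 0.0, 'eef_pos': array([0.22207206, 0.44732417, 0.25542175]), 'tool_rot': array([ 8.49906950e-01,  5.26931774e-01, -8.81864158e-04,  5.51044470e-04]), 'grip_width': 0.08527672712386031, 'ft_force': array([ 0.19874584, -0.39415084,  0.62352842])}
scene {'fovy': 52.11983401092172, 'cx': 324.97385475124963, 'cy': 204.53233154275617, 'eye': array([ 1.17745457, -0.09841439,  0.63913428]), 'rotation': array([0.30693238, 0.26619333, 0.60569845, 0.68415131])}
top {'fovy': 45.232995714479564, 'cx': 320.22091377318276, 'cy': 197.87130834427492, 'eye': array([ 0.510884  , -0.02813976,  1.27504694]), 'rotation': array([-0.01895695,  0.02526164,  0.7135854 , -0.69985595])}
wrist {'fovy': 62.58280129825936, 'cx': 325.1840817727771, 'cy': 199.09235428745203, 'eye': array([0.14844586, 0.48406325, 0.37232344]), 'rotation': array([-0.13836638, -0.08426638,  0.52046752,  0.83837192])}
```

View pics/scene0.png

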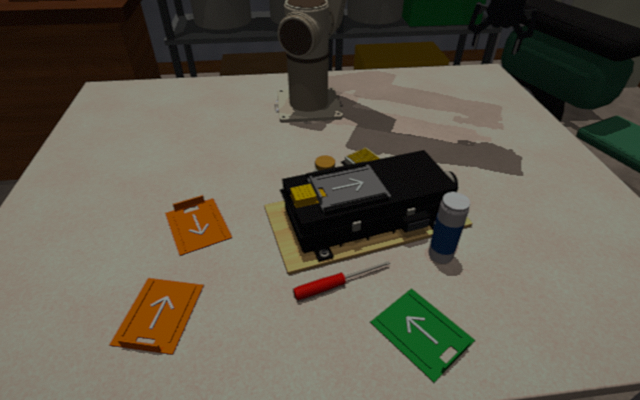

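View pics/top0.png

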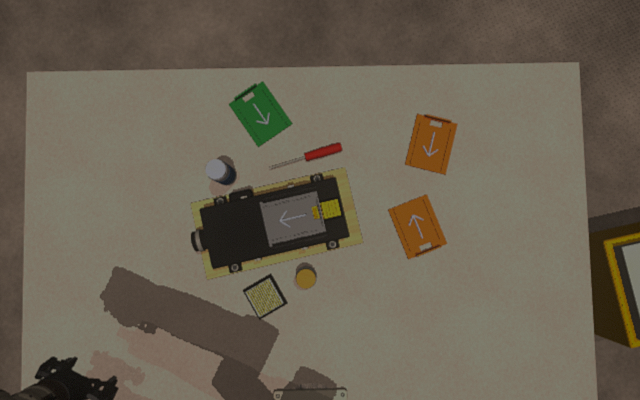

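View pics/wrist0.png

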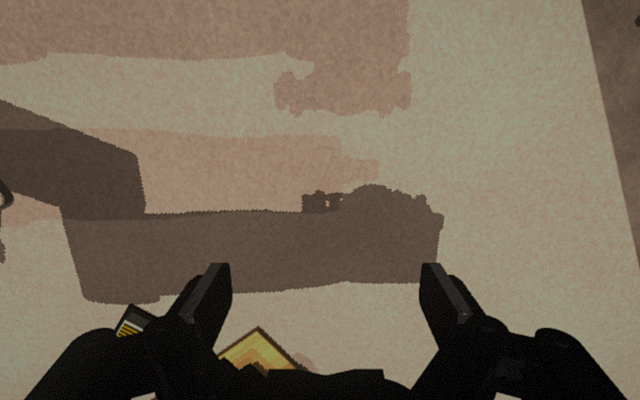

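Run:
```python
import cv2
a=cv2.imread('pics/top0.png')[160:285,180:370]; cv2.imwrite('pics/tc.png',cv2.convertScaleAbs(cv2.resize(a,None,fx=4.2,fy=4.2,interpolation=cv2.INTER_CUBIC),alpha=1.8,beta=15))
a=cv2.imread('pics/scene0.png')[140:275,260:475]; cv2.imwrite('pics/sc.png',cv2.convertScaleAbs(cv2.resize(a,None,fx=3.7,fy=3.7,interpolation=cv2.INTER_CUBIC),alpha=1.8,beta=15))
```

```text
(no output)
```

View pics/tc.png

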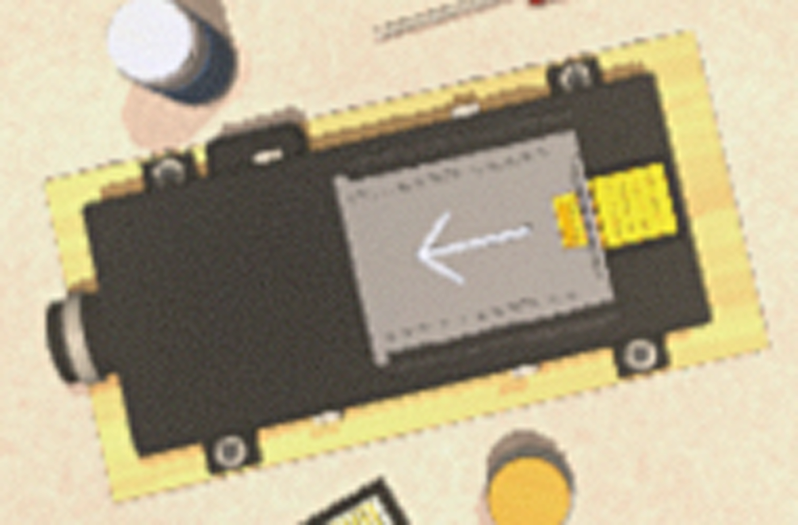

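View pics/sc.png

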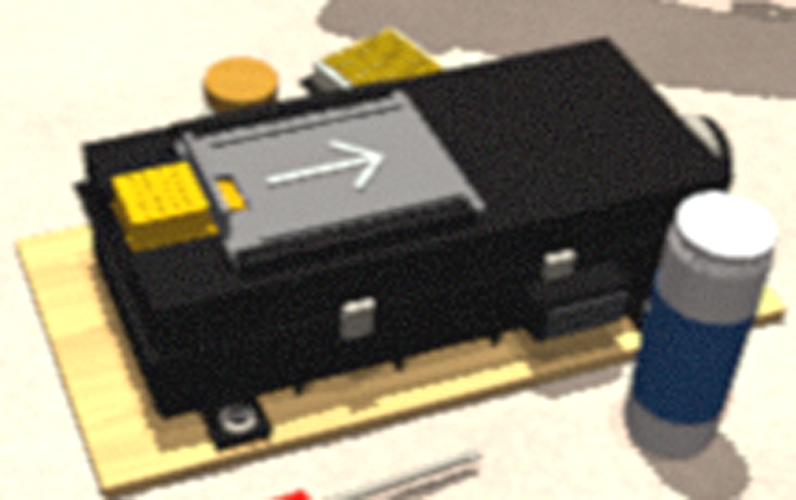

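```bash
cat > h.py <<'E'
import numpy as np
from scipy.spatial.transform import Rotation as R
def proj(m,P):
    f=200/np.tan(np.radians(m['fovy']/2)); q=R.from_quat(m['rotation']).inv().apply(P-m['eye'])
    return np.c_[m['cx']+f*q[:,0]/-q[:,2], m['cy']-f*q[:,1]/-q[:,2]]
def box(p,B):
    B=np.asarray(B,float); c,s=np.cos(p[2]),np.sin(p[2])
    return np.c_[p[0]+c*B[:,0]-s*B[:,1],p[1]+s*B[:,0]+c*B[:,1],B[:,2]]
E
python3 - <<'E'
from h import *
from workcell import imaging
from scipy.optimize import least_squares
T=[(.17,-.072,.1,85,203),(.17,.072,.1,140,455),(-.17,-.072,.1,655,72),(-.17,.072,.1,710,320),(.21,-.103,.012,45,180),(.21,.103,.012,115,500),(-.21,-.103,.012,693,32),(-.21,.103,.012,770,345),(.022,-.056,.103,336,180),(.022,.056,.103,382,362),(-.165,-.02,.1145,663,163),(-.165,.02,.1145,677,235)]
S=[(-.17,.072,.1,83,143),(.17,.072,.1,610,38),(-.17,-.072,.1,155,305),(-.21,.103,.012,18,242),(-.21,-.103,.012,105,492),(.022,-.056,.103,483,210),(.022,.056,.103,405,95),(-.165,.02,.1145,112,172),(-.165,-.02,.1145,128,235)]
T=np.array(T);S=np.array(S)
ut=T[:,3:]/4.2+[180,160]-.4; us=S[:,3:]/3.7+[260,140]-.4
mt,ms=imaging.camera_model('top'),imaging.camera_model('scene')
rt=lambda p:proj(mt,box(p,T[:,:3]))-ut
rs=lambda p:proj(ms,box(p,S[:,:3]))-us
for nm,f in (('top',lambda p:rt(p).ravel()),('scene',lambda p:rs(p).ravel()),('both',lambda p:np.r_[rt(p).ravel(),rs(p).ravel()])):
    b=min((least_squares(f,[.5,0,y],loss='soft_l1') for y in np.arange(0,6.2,.7)),key=lambda r:r.cost)
    print(nm,b.x,b.cost); 
print(rt(b.x).round(1).tolist());print(rs(b.x).round(1).tolist())
E
```

```text
top [0.52741336 0.07505009 1.77986308] 5.456636750668065
scene [0.52941615 0.08085132 1.77605453] 6.775585686202044
both [0.52813888 0.0778474  1.77930315] 22.818020904802108
[[-1.5, 0.8], [-2.1, -1.4], [-1.8, 0.8], [-1.5, -1.0], [-1.2, -0.4], [-1.2, 0.4], [-0.0, -0.9], [-0.4, 0.6], [-0.8, -1.0], [-1.7, 0.5], [-0.6, -0.2], [-0.2, -1.3]]
[[-1.7, 0.3], [-1.6, -0.3], [-1.8, 2.1], [-2.0, -0.7], [-2.0, -0.8], [-0.8, -0.2], [-2.0, -0.8], [-1.0, 1.7], [0.1, -2.8]]
```

```bash
cat >> h.py <<'E'
def need(target,yaw):
    from workcell import bot
    o=bot.get_obs(); r=R.from_quat(o['tool_rot']); x=r.apply([1,0,0]); cur=np.arctan2(x[1],x[0])
    d=(yaw-cur+np.pi/2)%np.pi-np.pi/2
    print('t',o['clock'],'pos',o['eef_pos'].round(4),'yaw',np.degrees(cur).round(2),'F',o['ft_force'].round(2),'grip',round(o['grip_width'],4),'j6',o['joint_pos'][5].round(2))
    print('tool shift/0.1:',(r.inv().apply(np.array(target)-o['eef_pos'])/.1).round(3),'roll:',round(-d/(np.pi/2),3),'axes',r.as_matrix().round(3).tolist())
E
cat > n.py <<'E'
from h import *; import sys
p=[.528,.078,1.779]; b=[float(v) for v in sys.argv[1:4]]
need(box(p,[b])[0],p[2]-np.pi/2)
E
python3 n.py -.19 0 .25
```

```text
t 0.15 pos [0.2221 0.4475 0.2556] yaw 63.6 F [-0.18 -0.63  0.58] grip 0.0853 j6 1.57
tool shift/0.1: [-3.439  5.561  0.062] roll: 0.574 axes [[0.445, 0.896, -0.001], [0.896, -0.445, -0.001], [-0.002, -0.0, -1.0]]
```

Emit:
{"fn": "carry_out", "kwargs": {"moves": [[-0.3,0.5,0,0,-1],[-0.62,1,0,0,-1],[-0.62,1,0,0,-1],[-0.62,1,0,0,-1]]}}

```text
clock: 0.55
eef_pos: [0.2851, 0.3458, 0.2562]
tool_rot: [0.851, 0.525, -0.0, 0.0]
ft_force: [-0.5, 0.2, -0.7]
grip_width: 0.0283
```

Emit:
{"fn": "carry_out", "kwargs": {"moves": [[-0.3,0.5,0,0,-1],[-0.62,1,0,0,-1],[-0.62,1,0,0,-1],[-0.62,1,0,0,-1]]}}

```text
clock: 0.95
eef_pos: [0.3471, 0.2469, 0.2562]
tool_rot: [0.851, 0.526, -0.0, -0.0]
ft_force: [0.1, -0.1, 0.2]
grip_width: 0.0001
```

Emit:
{"fn": "carry_out", "kwargs": {"moves": [[-0.3,0.5,0,0,-1],[-0.62,1,0,0,-1],[-0.62,1,0,0,-1],[-0.62,1,0,0,-1]]}}

```text
clock: 1.35
eef_pos: [0.4092, 0.1477, 0.2561]
tool_rot: [0.851, 0.526, 0.0, -0.0]
ft_force: [-0.3, 0.3, -0.5]
grip_width: 0.0
```

Emit:
{"fn": "carry_out", "kwargs": {"moves": [[-0.3,0.5,0,0,-1],[-0.62,1,0,0,-1],[-0.62,1,0,0,-1],[-0.62,1,0,0,-1]]}}

```text
clock: 1.75
eef_pos: [0.4713, 0.0482, 0.2559]
tool_rot: [0.85, 0.526, 0.0, -0.0]
ft_force: [-0.5, 0.2, -0.5]
grip_width: 0.0001
```

Emit:
{"fn": "carry_out", "kwargs": {"moves": [[-0.3,0.5,0,0.1,-1],[-0.62,1,0,0.2,-1],[-0.62,1,0,0.3,-1],[-0.62,1,0,0.4,-1],[-0.62,1,0,0.5,-1],[-0.62,1,0,0.574,-1],[-0.62,1,0,0.574,-1],[-0.62,1,0,0.574,-1]]}}

```text
clock: 2.55
eef_pos: [0.5322, -0.0501, 0.2563]
tool_rot: [0.994, 0.107, -0.0, -0.0]
ft_force: [-0.2, -0.1, 0.9]
grip_width: 0.0001
```

```bash
python3 n.py -.19 0 .25
python3 - <<'E'
from workcell import imaging
import cv2
for n in ('wrist','scene','top'):
    cv2.imwrite(f'pics/{n}1.png',cv2.convertScaleAbs(imaging.camera(n)[:,:,::-1],alpha=1.6,beta=15))
E
```

```text
t 2.55 pos [ 0.5322 -0.0501  0.2563] yaw 12.26 F [-0.18 -0.07  0.89] grip 0.0001 j6 1.26
tool shift/0.1: [0.219 0.64  0.062] roll: 0.004 axes [[0.977, 0.212, -0.0], [0.212, -0.977, 0.001], [-0.0, -0.001, -1.0]]
```

View pics/wrist1.png

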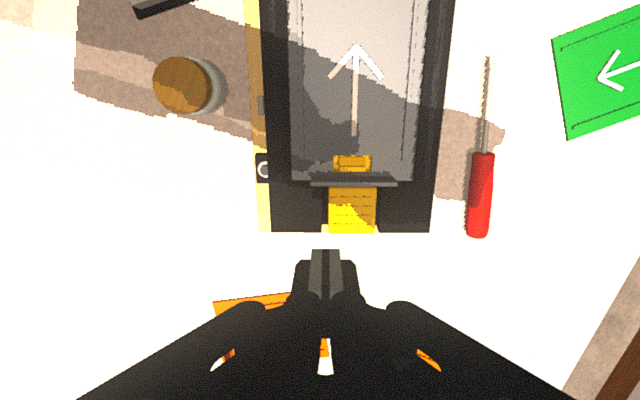

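View pics/scene1.png

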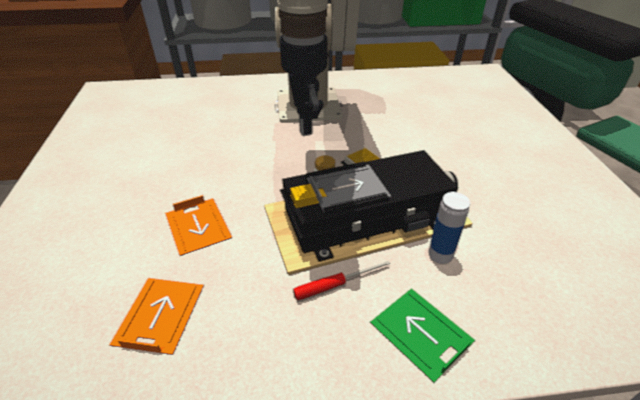

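Run:
```python
from h import *
from workcell import imaging
from scipy.optimize import least_squares
W=np.array([(-.17,.072,.1,271,232),(-.17,-.072,.1,431,233),(-.165,.02,.1145,328,232),(-.165,-.02,.1145,376,233),(-.12,.035,.122,310,186),(-.12,-.035,.122,397,186),(-.12,.056,.103,290,181),(-.12,-.056,.103,414,182)])
m=imaging.camera_model('wrist');print(m)
f=lambda p:(proj(m,box(p,W[:,:3]))-W[:,3:])
r=least_squares(lambda p:f(p).ravel(),[.528,.078,1.779],loss='soft_l1');print(r.x,r.cost,f(r.x).round(1).tolist())
for p in ([.5274,.0751,1.7799],[.5294,.0809,1.776]): print(f(p).round(1).tolist())
```

```text
{'fovy': 62.58280129825936, 'cx': 325.1840817727771, 'cy': 199.09235428745203, 'eye': array([0.51485282, 0.02905133, 0.37318567]), 'rotation': array([-0.16114246, -0.01720547,  0.10438421,  0.98124463])}
[0.52792191 0.07889995 1.78078941] 11.230633190585282 [[0.0, 0.2], [-1.2, -0.6], [0.6, 1.9], [-1.0, 1.0], [0.1, 0.2], [1.1, 0.3], [-3.7, -1.2], [4.1, -1.9]]
[[-1.4, 3.7], [-3.2, 3.1], [-1.1, 5.7], [-2.9, 4.9], [-1.6, 4.5], [-1.0, 4.7], [-5.2, 2.8], [2.1, 2.2]]
[[1.1, -1.9], [0.1, -1.9], [1.8, 0.1], [0.4, -0.6], [1.7, -2.0], [2.9, -1.5], [-2.2, -3.4], [5.8, -3.5]]
```

```bash
sed -i 's/^p=.*; b=/p=[.528,.0787,1.780]; b=/' n.py; python3 n.py -.145 0 .16
```

```text
t 2.7 pos [ 0.5323 -0.0512  0.2564] yaw 12.11 F [ 0.42 -0.28  0.2 ] grip -0.0004 j6 1.26
tool shift/0.1: [0.227 0.172 0.964] roll: 0.001 axes [[0.978, 0.21, 0.0], [0.21, -0.978, 0.0], [0.0, -0.0, -1.0]]
```

Emit:
{"fn": "carry_out", "kwargs": {"moves": [[0.227,0.172,0.2,0,-1],[0.227,0.172,0.4,0,-1],[0.227,0.172,0.6,0,-1],[0.227,0.172,0.8,0,-1],[0.227,0.172,0.96,0,-1],[0.227,0.172,0.96,0,-1],[0.227,0.172,0.96,0,-1],[0.227,0.172,0.96,0,-1]]}}

```text
clock: 3.5
eef_pos: [0.5589, -0.0643, 0.1616]
tool_rot: [0.995, 0.104, 0.001, 0.0]
ft_force: [-0.3, -1.0, -0.4]
grip_width: -0.0001
```

```bash
python3 n.py -.145 0 .1395
python3 - <<'E'
from workcell import imaging
import cv2
for n in ('wrist','scene'):
    a=cv2.convertScaleAbs(imaging.camera(n)[:,:,::-1],alpha=1.6,beta=15)
    if n=='scene': a=cv2.resize(a[110:260,250:450],None,fx=4,fy=4,interpolation=cv2.INTER_CUBIC)
    cv2.imwrite(f'pics/{n}2.png',a)
E
```

```text
t 3.5 pos [ 0.5589 -0.0643  0.1616] yaw 11.96 F [-0.27 -0.98 -0.45] grip -0.0001 j6 1.25
tool shift/0.1: [-0.006 -0.013  0.221] roll: -0.0 axes [[0.978, 0.207, 0.002], [0.207, -0.978, -0.0], [0.002, 0.001, -1.0]]
```

View pics/wrist2.png

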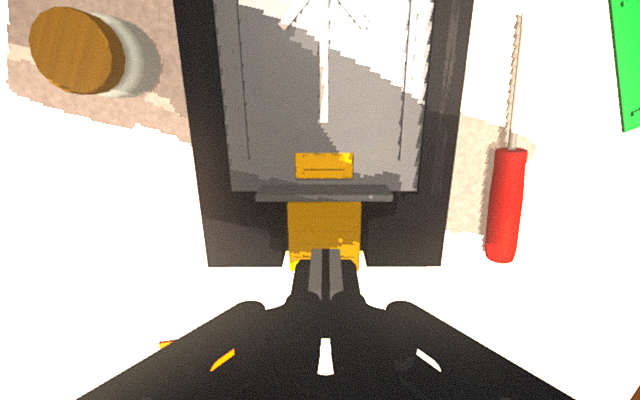

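View pics/scene2.png

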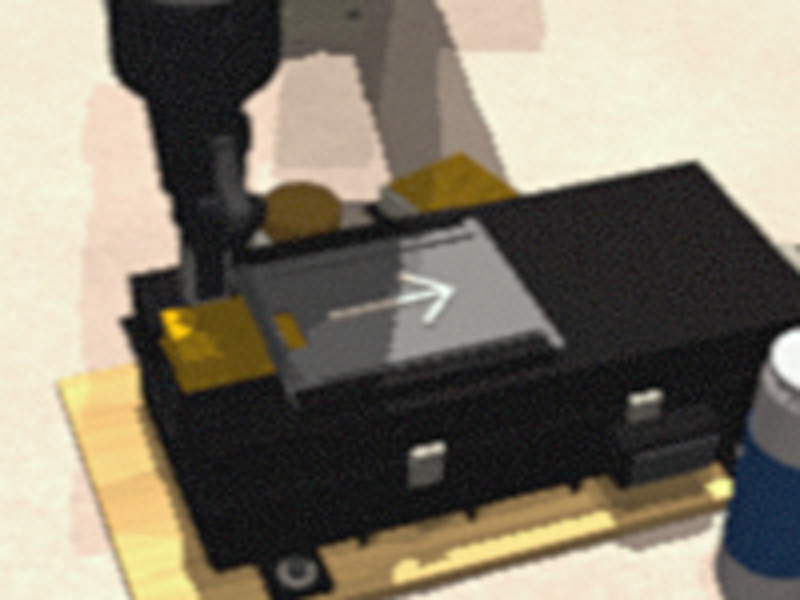

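Emit:
{"fn": "carry_out", "kwargs": {"moves": [[0,0,0.1,0,-1],[0,0,0.18,0,-1],[0,0,0.22,0,-1],[0,0,0.25,0,-1],[0,0,0.25,0,-1],[0,0,0.25,0,-1]]}}

```text
clock: 4.2
eef_pos: [0.558, -0.065, 0.1358]
tool_rot: [0.995, 0.104, -0.0, 0.001]
ft_force: [-2.3, -3.0, 5.7]
grip_width: -0.0005
```

```bash
python3 n.py -.145 0 .132
python3 - <<'E'
from workcell import imaging
import cv2
for n in ('wrist','scene'):
    a=cv2.convertScaleAbs(imaging.camera(n)[:,:,::-1],alpha=1.6,beta=15)
    if n=='scene': a=cv2.resize(a[130:240,260:400],None,fx=5,fy=5,interpolation=cv2.INTER_CUBIC)
    cv2.imwrite(f'pics/{n}3.png',a)
E
```

```text
t 4.2 pos [ 0.558  -0.065   0.1358] yaw 11.9 F [-2.26 -2.97  5.67] grip -0.0005 j6 1.25
tool shift/0.1: [ 0.005 -0.018  0.038] roll: -0.001 axes [[0.978, 0.206, 0.0], [0.206, -0.978, -0.001], [-0.0, 0.001, -1.0]]
```

View pics/wrist3.png

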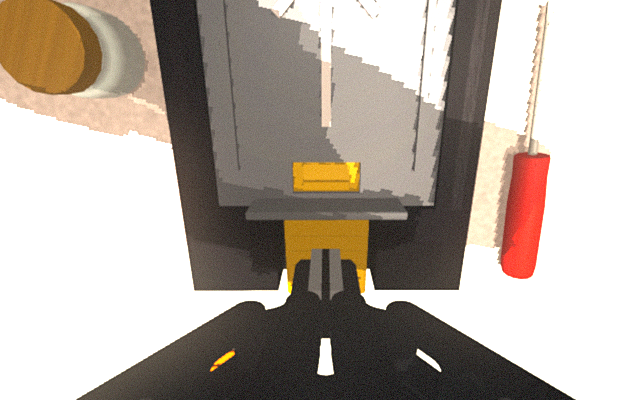

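View pics/scene3.png

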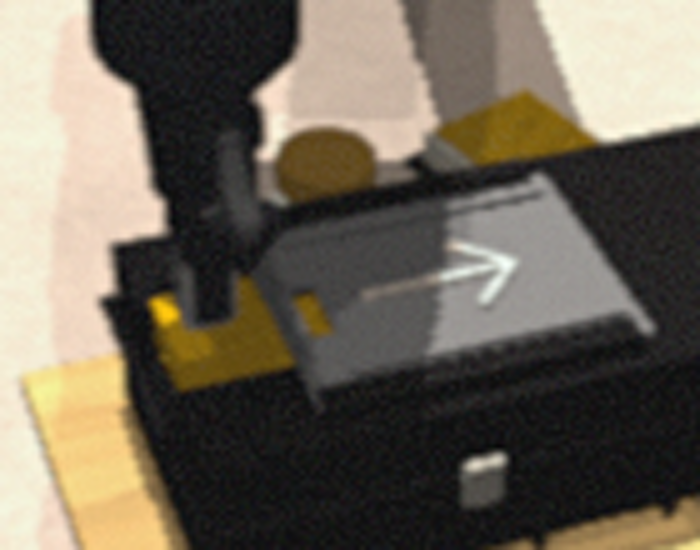

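Run:
```python
from h import *
from workcell import imaging,bot
m=imaging.camera_model('wrist'); p=[.528,.0787,1.780]
for b in [(-.17,.072,.1),(-.17,-.072,.1),(-.12,.035,.122),(-.12,-.035,.122)]+[(x,0,.111) for x in (-.155,-.15,-.145,-.14,-.135,-.13)]+[(x,0,.122) for x in (-.14,-.13,-.12)]: print(b,proj(m,box(p,[b])).round(0))
t=bot.get_obs()['eef_pos'];d=t-[.528,.0787,0];u=[np.cos(1.78),np.sin(1.78)];print(d[0]*u[0]+d[1]*u[1], -d[0]*u[1]+d[1]*u[0])
```

```text
(-0.17, 0.072, 0.1) [[194. 293.]]
(-0.17, -0.072, 0.1) [[459. 293.]]
(-0.12, 0.035, 0.122) [[245. 224.]]
(-0.12, -0.035, 0.122) [[408. 224.]]
(-0.155, 0, 0.111) [[327. 280.]]
(-0.15, 0, 0.111) [[327. 271.]]
(-0.145, 0, 0.111) [[327. 262.]]
(-0.14, 0, 0.111) [[327. 253.]]
(-0.135, 0, 0.111) [[327. 244.]]
(-0.13, 0, 0.111) [[327. 234.]]
(-0.14, 0, 0.122) [[327. 265.]]
(-0.13, 0, 0.122) [[327. 245.]]
(-0.12, 0, 0.122) [[327. 224.]]
-0.1467555463871943 0.0005247715442296685
```

Emit:
{"fn": "carry_out", "kwargs": {"moves": [[0,0,0.02,0,-1],[0,0,0.04,0,-1],[0,0,0.045,0,-1],[0,0,0.045,0,-1],[0,0,0.045,0,-1]]}}

```text
clock: 4.8
eef_pos: [0.5582, -0.0657, 0.1319]
tool_rot: [0.995, 0.103, 0.0, 0.001]
ft_force: [-2.1, -3.7, 6.8]
grip_width: 0.0001
```

Emit:
{"fn": "carry_out", "kwargs": {"moves": [[0,0,0.012,0,-1],[0,0,0.012,0,-1],[0,0,0.012,0,-1]]}}

```text
clock: 5.1
eef_pos: [0.5582, -0.0658, 0.1308]
tool_rot: [0.995, 0.103, 0.0, 0.002]
ft_force: [-3.2, -5.6, 6.6]
grip_width: 0.0001
```

```bash
python3 n.py -.14 0 .132
python3 - <<'E'
from workcell import imaging
import cv2
for n in ('wrist','scene'):
    a=cv2.convertScaleAbs(imaging.camera(n)[:,:,::-1],alpha=1.6,beta=15)
    if n=='scene': a=cv2.resize(a[130:240,260:400],None,fx=5,fy=5,interpolation=cv2.INTER_CUBIC)
    cv2.imwrite(f'pics/{n}4.png',a)
E
```

```text
t 5.1 pos [ 0.5582 -0.0658  0.1308] yaw 11.87 F [-3.21 -5.64  6.59] grip 0.0001 j6 1.25
tool shift/0.1: [ 0.005 -0.077 -0.012] roll: -0.001 axes [[0.979, 0.206, 0.001], [0.206, -0.979, -0.003], [0.0, 0.003, -1.0]]
```

View pics/scene4.png

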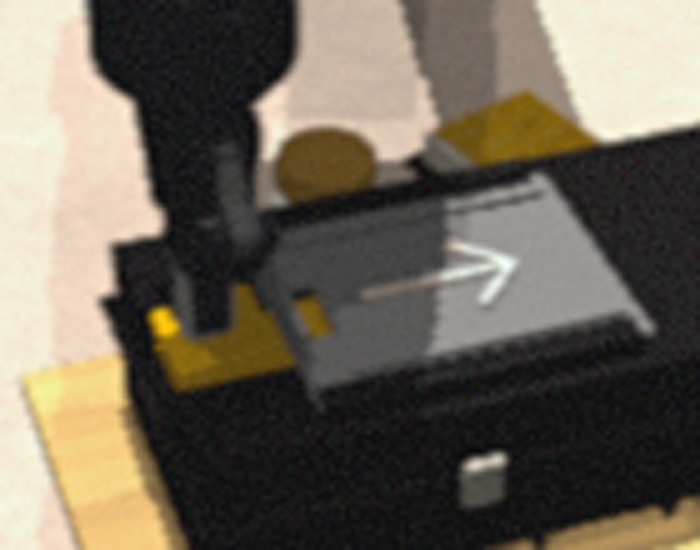

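View pics/wrist4.png

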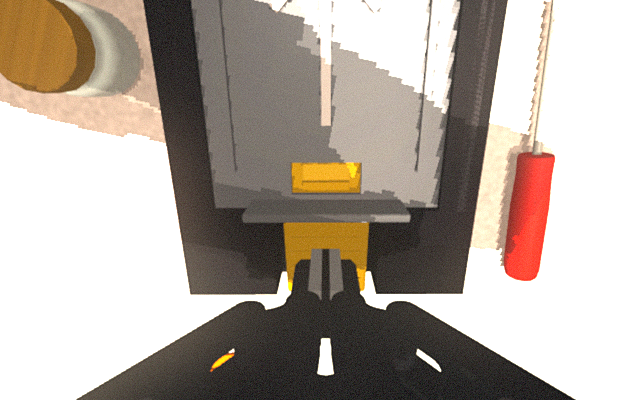

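Emit:
{"fn": "carry_out", "kwargs": {"moves": [[0,-0.04,0,0,-1],[0,-0.08,-0.003,0,-1],[0,-0.11,-0.007,0,-1],[0,-0.11,-0.007,0,-1]]}}

```text
clock: 5.6
eef_pos: [0.5579, -0.056, 0.1328]
tool_rot: [0.995, 0.103, 0.003, 0.003]
ft_force: [-0.2, -8.1, 9.0]
grip_width: -0.0003
```

Emit:
{"fn": "carry_out", "kwargs": {"moves": [[0,-0.03,0,0,-1],[0,-0.06,0.002,0,-1],[0,-0.09,0.004,0,-1],[0,-0.09,0.004,0,-1]]}}

```text
clock: 6.0
eef_pos: [0.5569, -0.0472, 0.1329]
tool_rot: [0.995, 0.103, 0.004, 0.003]
ft_force: [1.2, -7.6, 10.6]
grip_width: 0.0002
```

```bash
python3 n.py -.14 0 .132
python3 - <<'E'
from workcell import imaging
import cv2
for n in ('wrist','scene'):
    a=cv2.convertScaleAbs(imaging.camera(n)[:,:,::-1],alpha=1.6,beta=15)
    if n=='scene': a=cv2.resize(a[130:240,260:400],None,fx=5,fy=5,interpolation=cv2.INTER_CUBIC)
    cv2.imwrite(f'pics/{n}5.png',a)
E
```

```text
t 6.0 pos [ 0.5569 -0.0472  0.1329] yaw 11.84 F [ 1.16 -7.64 10.64] grip 0.0002 j6 1.28
tool shift/0.1: [-0.021  0.108  0.01 ] roll: -0.002 axes [[0.979, 0.205, 0.008], [0.205, -0.979, -0.006], [0.006, 0.007, -1.0]]
```

View pics/scene5.png

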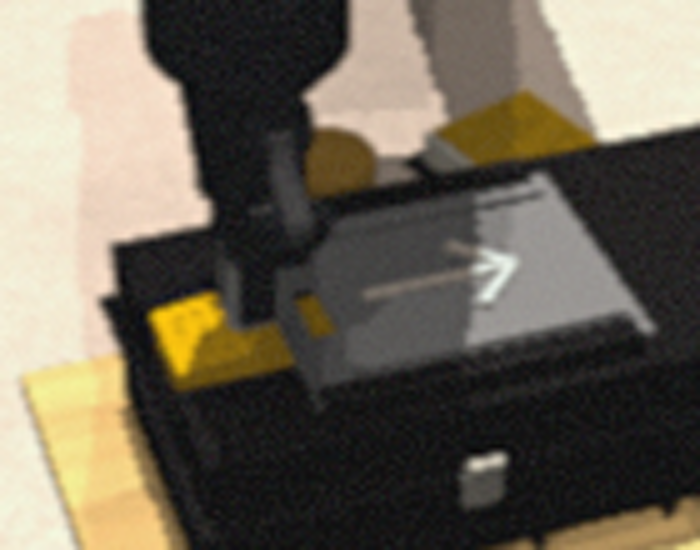

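View pics/wrist5.png

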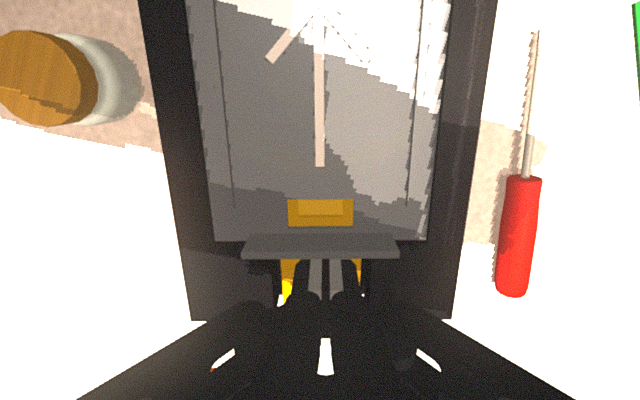

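Emit:
{"fn": "carry_out", "kwargs": {"moves": [[0,-0.025,0.0,0,-1],[0,-0.05,0.0,0,-1],[0,-0.07,0.0,0,-1],[0,-0.09,0.0,0,-1],[0,-0.09,0.0,0,-1]]}}

```text
clock: 6.6
eef_pos: [0.5552, -0.0384, 0.1329]
tool_rot: [0.995, 0.103, 0.004, 0.003]
ft_force: [1.2, -6.6, 10.8]
grip_width: -0.0001
```

```bash
python3 n.py -.14 0 .132
python3 - <<'E'
from workcell import imaging
import cv2
for n in ('wrist','scene'):
    a=cv2.convertScaleAbs(imaging.camera(n)[:,:,::-1],alpha=1.6,beta=15)
    if n=='scene': a=cv2.resize(a[130:240,260:400],None,fx=5,fy=5,interpolation=cv2.INTER_CUBIC)
    cv2.imwrite(f'pics/{n}6.png',a)
E
```

```text
t 6.6 pos [ 0.5552 -0.0384  0.1329] yaw 11.84 F [ 1.24 -6.61 10.77] grip -0.0001 j6 1.3
tool shift/0.1: [-0.022  0.199  0.01 ] roll: -0.002 axes [[0.979, 0.205, 0.008], [0.205, -0.979, -0.005], [0.007, 0.007, -1.0]]
```

View pics/scene6.png

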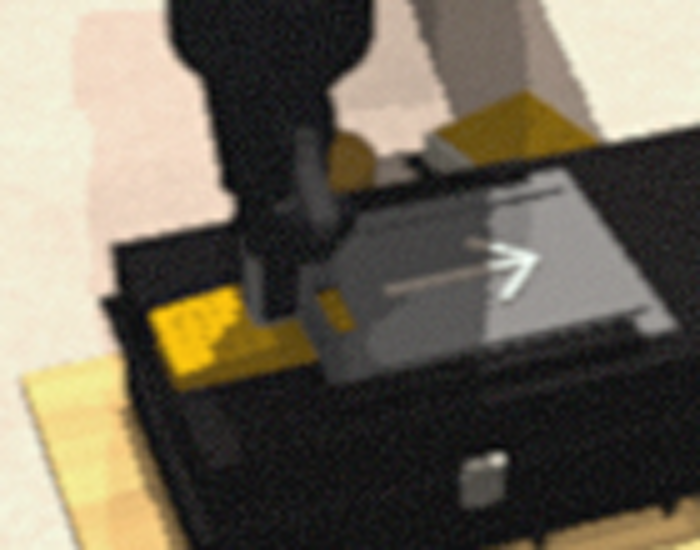

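View pics/wrist6.png

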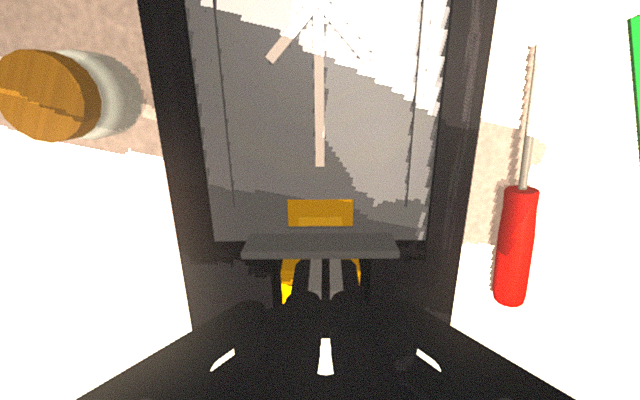

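Emit:
{"fn": "carry_out", "kwargs": {"moves": [[0,-0.05,0,0,-1],[0,-0.1,-0.005,0,-1],[0,-0.15,-0.015,0,-1],[0,-0.2,-0.02,0,-1],[0,-0.25,-0.025,0,-1],[0,-0.3,-0.025,0,-1],[0,-0.35,-0.025,0,-1],[0,-0.4,-0.025,0,-1],[0,-0.45,-0.025,0,-1],[0,-0.5,-0.025,0,-1],[0,-0.5,-0.025,0,-1]]}}

```text
clock: 7.8
eef_pos: [0.5415, 0.0138, 0.1324]
tool_rot: [0.995, 0.104, -0.0, -0.0]
ft_force: [0.0, 0.5, -0.3]
grip_width: 0.0003
```

```bash
cat > look.py <<'E'
from workcell import imaging
import cv2,sys
for n in ('wrist','scene'):
    a=cv2.convertScaleAbs(imaging.camera(n)[:,:,::-1],alpha=1.6,beta=15)
    if n=='scene': a=cv2.resize(a[130:260,260:460],None,fx=4,fy=4,interpolation=cv2.INTER_CUBIC)
    cv2.imwrite(f'pics/{n}{sys.argv[1]}.png',a)
E
python3 n.py -.1 0 .132;python3 look.py 7
```

```text
t 7.8 pos [0.5415 0.0138 0.1324] yaw 12.0 F [ 0.03  0.54 -0.32] grip 0.0003 j6 1.39
tool shift/0.1: [0.002 0.337 0.004] roll: 0.0 axes [[0.978, 0.208, -0.0], [0.208, -0.978, 0.0], [-0.0, -0.0, -1.0]]
```

View pics/scene7.png

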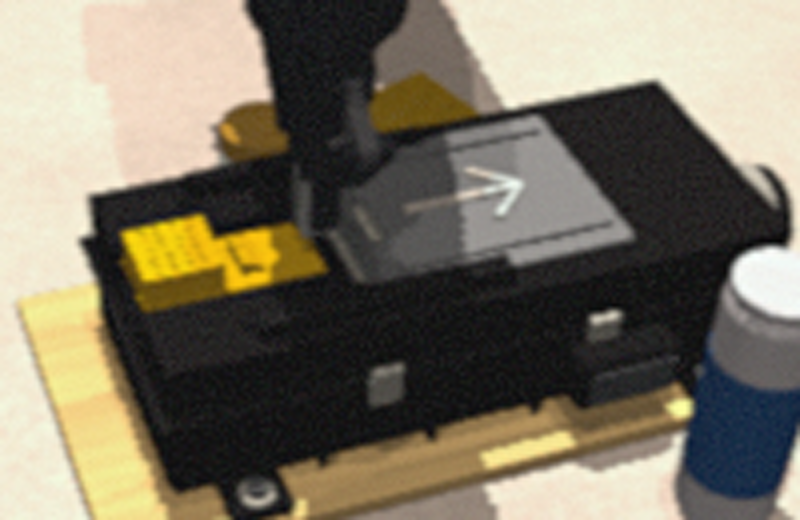

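View pics/wrist7.png

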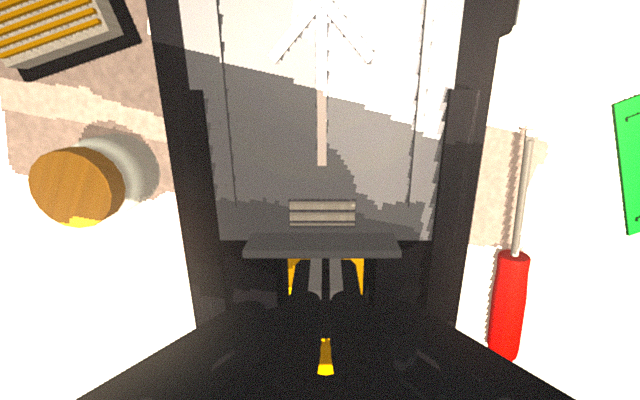

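Emit:
{"fn": "carry_out", "kwargs": {"moves": [[0,-0.05,0,0,-1],[0,-0.1,0,0,-1],[0,-0.15,0,0,-1],[0,-0.2,0,0,-1],[0,-0.25,0,0,-1],[0,-0.3,0,0,-1],[0,-0.35,0,0,-1],[0,-0.4,0,0,-1],[0,-0.45,0,0,-1],[0,-0.5,0,0,-1],[0,-0.55,0,0,-1],[0,-0.6,0,0,-1],[0,-0.65,0,0,-1],[0,-0.7,0,0,-1],[0,-0.74,0,0,-1],[0,-0.77,0,0,-1],[0,-0.79,0,0,-1],[0,-0.81,0,0,-1],[0,-0.81,0,0,-1],[0,-0.81,0,0,-1]]}}

```text
clock: 9.9
eef_pos: [0.5248, 0.0925, 0.1322]
tool_rot: [0.995, 0.104, -0.0, -0.0]
ft_force: [-0.1, -0.0, -0.3]
grip_width: 0.0
```

```bash
python3 n.py 0 0 .132;python3 look.py 8
```

```text
t 9.9 pos [0.5248 0.0925 0.1322] yaw 11.95 F [-0.11 -0.01 -0.26] grip 0.0 j6 1.54
tool shift/0.1: [0.003 0.142 0.002] roll: -0.0 axes [[0.978, 0.207, -0.001], [0.207, -0.978, 0.001], [-0.001, -0.001, -1.0]]
```

View pics/scene8.png

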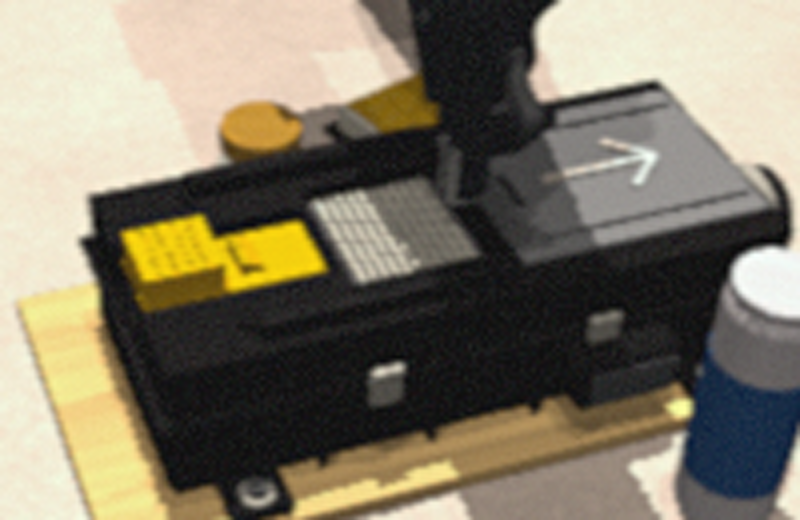

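View pics/wrist8.png

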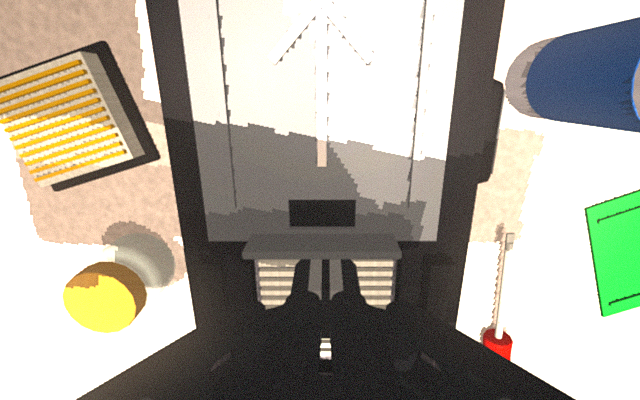

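Emit:
{"fn": "carry_out", "kwargs": {"moves": [[0,0.05,0,0,-1],[0,0.15,0,0,-1],[0,0.3,0,0,-1],[0,0.3,-0.1,0,-1],[0,0.3,-0.4,0,-1],[0,0.3,-0.8,0,-1],[0,0.3,-1,0,-1],[0,0.3,-1,0,-1],[0,0.3,-1,0,-1]]}}

```text
clock: 10.9
eef_pos: [0.5314, 0.0627, 0.233]
tool_rot: [0.995, 0.104, 0.001, -0.0]
ft_force: [-0.5, -0.4, -0.0]
grip_width: -0.0002
```

Emit:
{"fn": "carry_out", "kwargs": {"moves": [[0,0.4,0,0,-1],[0,0.8,0,0,-1],[0,1,0,0,-1],[0,1,0,0,-1],[0,1,0,0,-1]]}}

```text
clock: 11.4
eef_pos: [0.551, -0.0351, 0.2309]
tool_rot: [0.995, 0.103, -0.002, -0.001]
ft_force: [-0.2, -0.0, 0.4]
grip_width: 0.0003
```

```bash
python3 n.py 0 0 .132;python3 look.py 9
python3 - <<'E'
from h import *
from workcell import imaging
m=imaging.camera_model('wrist'); p=[.528,.0787,1.780]
for x in (.014,.02,.024,.03): print(x,proj(m,box(p,[(x,.056,.1),(x,-.056,.1)])).round(0).tolist())
E
```

```text
t 11.4 pos [ 0.551  -0.0351  0.2309] yaw 11.87 F [-0.25 -0.04  0.35] grip 0.0003 j6 1.3
tool shift/0.1: [ 0.012 -1.16   0.99 ] roll: -0.001 axes [[0.979, 0.206, -0.003], [0.206, -0.979, 0.001], [-0.003, -0.001, -1.0]]
0.014 [[243.0, 14.0], [411.0, 14.0]]
0.02 [[243.0, 4.0], [411.0, 4.0]]
0.024 [[242.0, -3.0], [412.0, -3.0]]
0.03 [[241.0, -14.0], [413.0, -14.0]]
```

View pics/scene9.png

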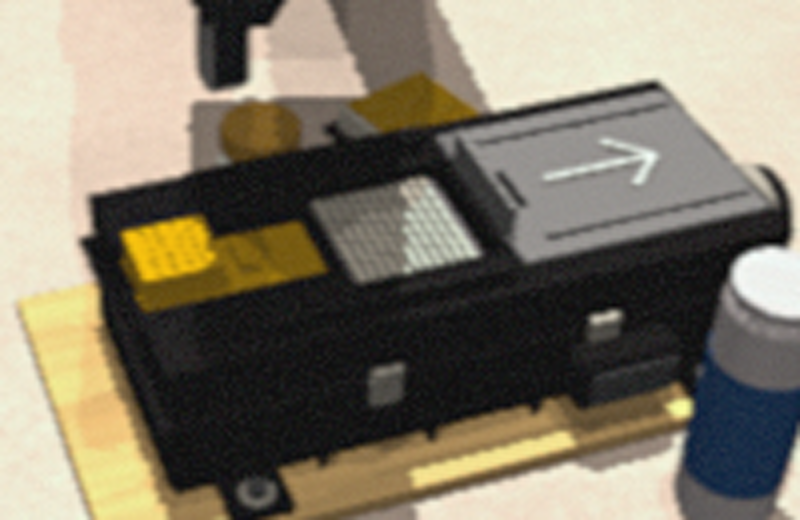

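View pics/wrist9.png

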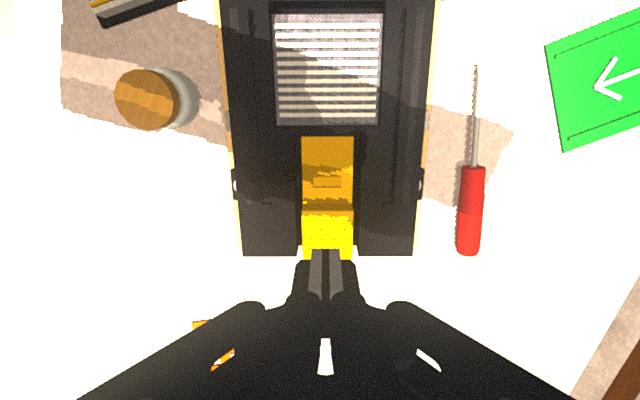

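Run:
```python
from h import *
from workcell import imaging
import cv2
m=imaging.camera_model('scene'); p=[.5294,.0809,1.776]
for l in (.080,.086,.092,.098):
    print(l,((proj(m,box(p,[(l+.071,.056,.103),(l+.071,-.056,.103),(l-.071,-.056,.103),(l-.071,.056,.103)]))-[260,130])*4).round(0).tolist())
a=imaging.camera('top')[160:285,180:370,::-1]; cv2.imwrite('pics/t10.png',cv2.convertScaleAbs(cv2.resize(a,None,fx=4.2,fy=4.2,interpolation=cv2.INTER_CUBIC),alpha=1.8,beta=15))
```

```text
0.08 [[643.0, 96.0], [748.0, 215.0], [500.0, 271.0], [413.0, 144.0]]
0.086 [[652.0, 94.0], [758.0, 212.0], [511.0, 269.0], [423.0, 141.0]]
0.092 [[662.0, 93.0], [768.0, 210.0], [522.0, 266.0], [433.0, 139.0]]
0.098 [[671.0, 91.0], [778.0, 208.0], [533.0, 264.0], [443.0, 137.0]]
```

View pics/t10.png

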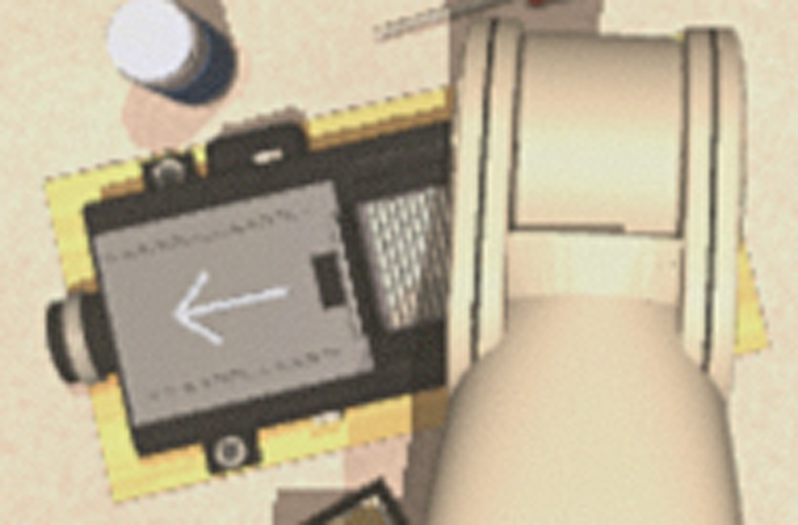

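Lid origin is at airbox x of about 92 mm, centred and flat. The mouth is fully open, the tab is up and the arm is clear.

```bash
python3 -c "
from workcell import order
print(order.job_done())"
```

```text
the job is handed in; nothing more can be done
None
```

The air-filter box is open and the job is handed in, at about 11.5 s of the 40 s allowed. No verdict was reported.

**What I did:** With the gripper shut, I pressed the yellow tab down about 8 to 9 mm. I then pushed level against the thumb rib, moved the lid about 143 mm, backed off 30 mm and rose clear.

**Forces:** The highest reading at the end of a move was about 11 N upward, with 8 N or less sideways. Forces within a move were not checked. The reading was near zero while the lid slid, after the tab sprang back.

**Last checks:**
- **Lid:** the scene camera puts its centre at airbox x of about 92 mm. Its rear edge is then at about 21 mm, past the 14 mm limit. It looks flat, square and centred.
- **Mouth and tab:** the old filter is fully in view and the tab is back up.
- **Other objects:** the filter, can, screwdriver and jar looked undisturbed in the pictures. I did not measure their positions.

**Disagreement:** the top and scene cameras disagreed by about 6 mm on where the box sits. I used the wrist camera's fit, which lay between them, and a close-up later suggested it was still about 2 mm off along the slide. The force at first contact with the tab matched the heights I expected.

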